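# Walk a swage block round to the fence

## Task

The heavy swage block lies turned away from the fence on the steel bench. Without lifting it, push it round by its corners until its plain back faces the fence, keeping it clear of the fence until it is about square, then push it home so that the whole of that back sits flush against the fence. Leave the hammer, the drift and the tin where they are.

Things in the scene. Friction and masses are not known exactly. Their poses are not given: they have to be found in the camera images.
- swage_block: Heavy dark cast-iron slab, 92 mm (x) by 120 mm (y) by 40 mm high, with five 12 to 36 mm holes through its top; about 2.4 kg, loose; to slide it takes 10 to 19 N, to turn it by a corner about half. Origin: centre of its underside, z up. Back (x = +46 mm) and both ends (y = +-60 mm) are flat. It must end with its x axis along the fence's x axis, its centre 46 mm before the fence's face.
- front_mid (a point): Middle of the block's front edge (block frame x = -46 mm, y = 0), 20 mm above the underside, on a 35 mm wide flat. The front, unlike the back, has two upright notches: a half-round 26 mm wide and 13 mm deep at y = -30 mm and a V 24 mm wide and 12 mm deep at y = +30 mm, with flats 17 mm wide at its two corners.
- back_left (a point): The corner edge between the block's plain back and its +y end (block frame x = 46 mm, y = +60 mm), 20 mm above the underside. At the start the block's x axis points 45 to 132 degrees to the left (anticlockwise from above) of the fence's x axis, and its centre lies 140 to 155 mm before the fence's face.
- back_right (a point): The corner edge between the block's plain back and its -y end (block frame x = 46 mm, y = -60 mm), 20 mm above the underside. Pushed near a corner, square to a side, the block turns about 0.1 rad for each 10 mm of push while its centre shifts by about half the push; a push through its middle slides it without turning.
- fence: Black steel angle bolted fast to the bench, 260 mm long (its y), 50 mm high, 6 mm thick. Origin: foot of its upright front face, mid-length, at bench height. Its x axis is that face's normal, pointing into the fence, away from the block: the open side is negative x. Behind the face its foot runs 50 mm along +x, with two bolt heads 17 mm high at y = +-90 mm.
- hammer: A smith's hammer lying on the bench beside the work, 280 mm long, wooden handle 26 mm thick and a steel head 26 mm square and about 90 mm long across its end. Origin under its middle, x along the handle towards the head. Leave it alone.
- drift: A steel drift standing upright on the bench, 28 mm across at the foot, tapering to 14 mm, 110 mm tall. Origin at the centre of its foot. It topples easily: leave it alone.
- tin: A closed tin, 64 mm across and 85 mm tall, standing on the bench. Origin at the centre of its underside. Leave it alone.

How it is judged:
By the outcome, as a careful person would: the job done as asked, in the order asked, and still so for the second after the job is handed in, with the robot touching nothing.
It also fails if it takes over 69 s, if anything falls off the work surface, if the arm or the gripper's body presses on something with over 40 N, if the wrist force passes 120 N, or if a joint passes its speed limit or range.

## Robot

A 6-joint arm with a two-finger parallel gripper is mounted at the origin on the work surface. World frame = base frame: x ahead of the robot, y to its left, z up, the work surface at z = 0. Lengths are in m, angles in degrees, forces in N, time in s.
With the tool pointing down it reaches from about 0.25 to 0.725 m from the base axis. Payload 9.7 kg.
Tool frame: the origin (TCP) lies on the centre line of the jaws, within the pads' length; the fingertips stand 17 mm ahead of it and the grasp point (between the pads) lies 2 mm behind it (bot.nose_length is the distance from the TCP to the fingertips, in m); x points along the fingers, y is the direction in which the jaws open and shut, and the axes are right-handed (so a half turn about x gives the same grasp; the last joint's range is limited). The gripper opens to 85 mm and grips with 20 to 120 N. Pads are 22 mm wide; open, the fingers measure 114 mm over their backs; the gripper's body (76 mm by 85 mm) begins 54 mm behind the grasp point. The pads swing forward as they close: fully open they stand 13 mm farther back than shut.
Start: joints at [75.63, 4.979, 10.078, 95.1, 0, 90], TCP at [0.136, 0.533, 0.248] pointing down, gripper open.
Joint ranges: [-179.16, 179.16], [-48.56, 103.87], [-65.8, 70.77], [-126.05, 130.52], [-82.76, 87.17], [-180, 180]. Speed limits (degrees/s): [127.2, 127.2, 147.25, 180, 180, 180].

## Interface

Orientations are given as [roll, pitch, yaw] about the fixed x, y, z axes, in that order (R = Rz(yaw) Ry(pitch) Rx(roll)).
In Python, from workcell import bot, viewer, ticket gives the robot as it stands.
- The arm moves only by the tool jog_arm, never from a script. Its argument "deltas" is a list of rows, each an object of numbers: "fingers": the opening, from 0 (shut) to 1 (fully open); "x", "y", "z": the shift along the world's x, y, z in mm; "twist": the turn about the world's z in degrees. A call has 1 to 10 rows; each row is the pose to reach, as a shift and turn from the pose measured when the call began; what a row does not reach only later rows make up. A row lasts 1/10 s, in which the tool goes at most 50 mm and 8.59 degrees, less where a joint would pass 70% of its speed; a pose out of reach is approached as far as the arm can. A call with a gripper value outside its range is refused whole. The fingers move at their own pace and stop on an object; "grip_force" is the grip in N (left out, the last holds). Time passes only in rows, so rows that repeat a pose let the fingers close. It gives the time, the measured TCP pose, the force and the opening at its end, in the units of the state.
- bot.get_obs(): the state, without advancing time (a new reading comes with each control period).
- viewer.camera(name): name is "scene" or "top" or "wrist"; returns a dict with "image" (384x512x3 uint8, red, green, blue), "fovy" (degrees; the focal length in pixels is half the picture's height over the tangent of half this angle, whatever the lens; pixels are square), "cx", "cy" (the principal point, pixels), "world_to_cam" (4x4, takes a point from world to camera coordinates); the wrist camera has in their place "tool_from_camera" (4x4, takes a point from camera to tool coordinates, whose origin is the TCP and whose axes are the tool frame's). Camera axes: x right, y down, z forward; pixel columns grow to the right and rows downward; lengths in m; the calibration is good to about 2 mm. A picture is of the moment at which its call begins: read the wrist's pose just before it. There is no depth.
- ticket.job_done(): hands the job in, once; it reports no verdict.
The state is a dict: "time": time; "q": joint angles; "qd": joint speeds; "joint_efforts": joint torques, N m; "ee_pos": TCP position; "tcp_rot": TCP orientation; "wrist_force": force on the tool from outside, world axes, zero at the start; "torque": the same for the moment, N m; "opening": finger opening in m.
Only numpy, scipy, OpenCV 4.12 (cv2) and the standard library are available. Lean on these libraries where they do the work, as an engineer would, in place of code of your own. Each camera call takes 0.05 s, during which the arm holds its last target.

## Working session

There is one attempt and no reset: what is moved stays moved. The work goes in short steps, Python scripts to look and compute and a tool call to move; the robot and the scene stay as the last step left them, time stands still between calls to the robot, and variables do not carry over. Pictures are saved under pics/ and viewed, and the job is handed in when it is done.

Besides the shell and the picture viewer there is one more tool, called as name(argument=value, ...), one argument or row to a line, values as JSON. jog_arm: Moves the arm, as the interface text tells. Its arguments: {"type":"object","properties":{"deltas":{"type":"array"},"grip_force":{"type":"number"}},"required":["deltas"]}

```bash
mkdir -p pics; ls
python3 - <<'E'
from workcell import bot, viewer, ticket
import cv2
o=bot.get_obs();print(o)
for n in("scene","top"):
    c=viewer.camera(n);cv2.imwrite(f"pics/{n}0.png",c["image"][:,:,::-1]);print(n,c["fovy"],c["cx"],c["cy"],c["world_to_cam"])
E
```

```text
pics
{'time': 0.0, 'q': array([7.56298413e+01, 5.00893606e+00, 1.00348222e+01, 9.50969567e+01,
       1.04758326e-03, 8.99996035e+01]), 'qd': array([-0.02677948,  0.05924671, -0.08537552, -0.10581428, -0.00819365,
       -0.00502292]), 'joint_efforts': array([ 7.97945067e-04, -5.20386171e+01,  4.64802861e+01,  1.65041786e-02,
        7.46552610e-05, -8.21788632e-06]), 'ee_pos': array([0.13645024, 0.53260978, 0.24760709]), 'tcp_rot': array([ -90.8448777 ,   89.92892175, -105.21464053]), 'wrist_force': array([ 0.25369176, -0.79767485,  0.94461302]), 'torque': array([ 0.02185234, -0.00077599, -0.02689338]), 'opening': 0.08527905979007094}
scene 52.83336346358196 251.32346355302442 197.24581563019038 [[ 0.22519959  0.97430278  0.00438633 -0.16206364]
 [ 0.8388023  -0.19158583 -0.50961317 -0.49064588]
 [-0.49567716  0.11844394 -0.86039246  1.25578904]
 [ 0.          0.          0.          1.        ]]
top 54.19315985856323 257.6294814660187 192.61004236929503 [[ 2.24152137e-02 -9.99742798e-01  3.44915449e-03  3.60766648e-03]
 [-9.83987217e-01 -2.26718953e-02 -1.76791240e-01  6.16634950e-01]
 [ 1.76823967e-01  5.68889491e-04 -9.84242328e-01  8.51416524e-01]
 [ 0.00000000e+00  0.00000000e+00  0.00000000e+00  1.00000000e+00]]
```

View pics/top0.png

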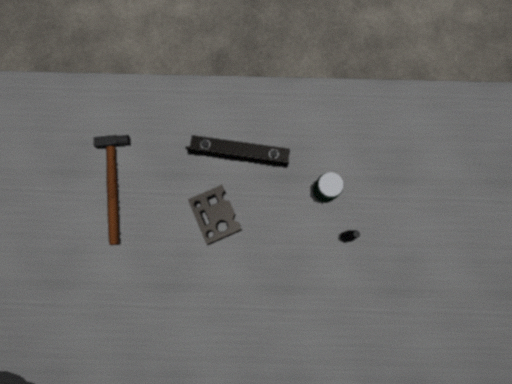

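View pics/scene0.png

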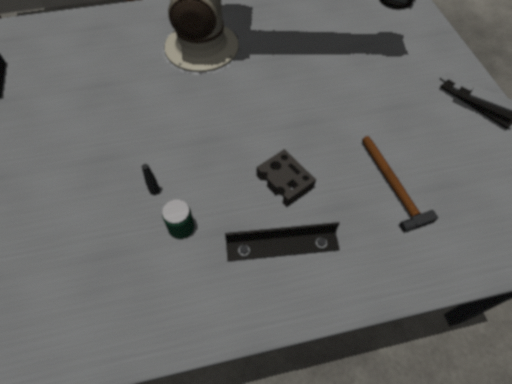

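Run:
```python
import cv2,numpy as np
a=cv2.imread("pics/top0.png")[120:270,170:370]
b=cv2.imread("pics/scene0.png")[130:280,150:350]
f=lambda i:cv2.resize(np.clip((i/255.)**.5*255*1.2,0,255).astype('uint8'),None,fx=4,fy=4,interpolation=cv2.INTER_CUBIC)
cv2.imwrite("pics/top0z.png",f(a));cv2.imwrite("pics/scene0z.png",f(b))
```

```text
(no output)
```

View pics/top0z.png

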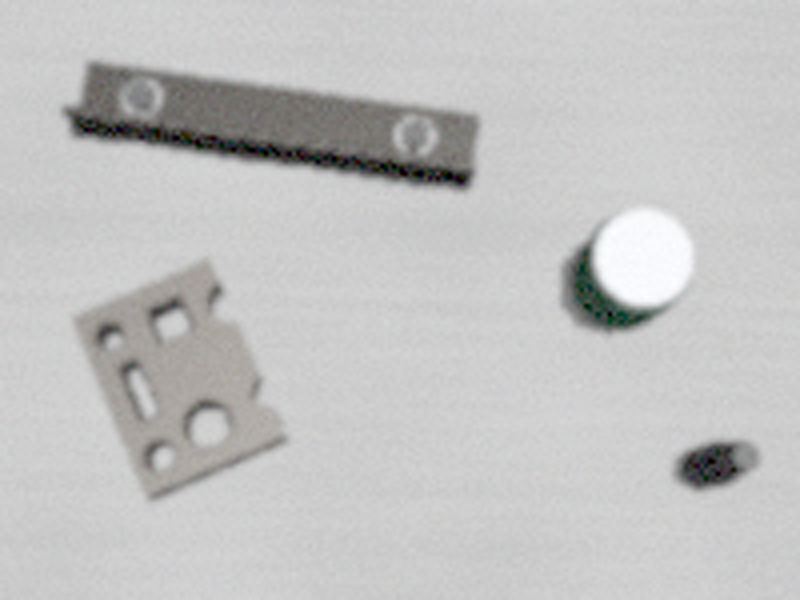

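View pics/scene0z.png

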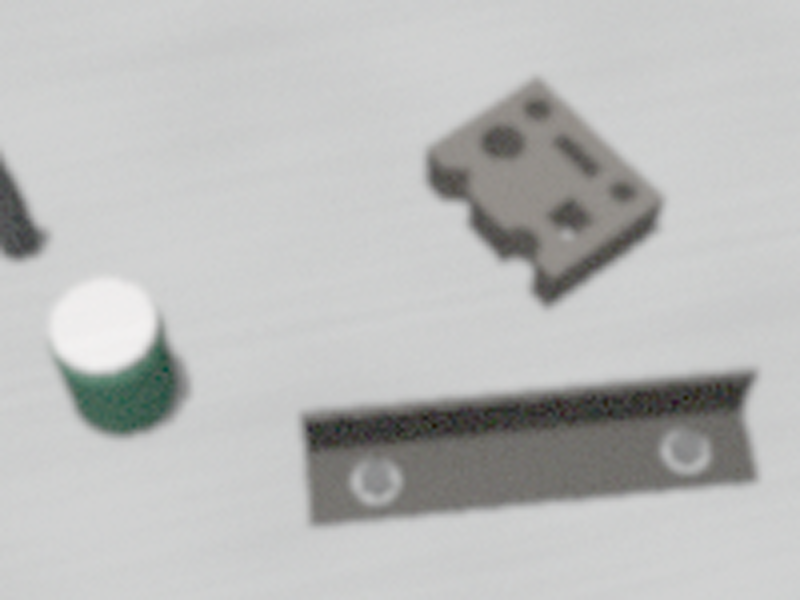

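```bash
cat > h.py <<'E'
import numpy as np, cv2
from workcell import bot, viewer, ticket
def ray(c,uv,z):
    uv=np.atleast_2d(np.asarray(uv,float)); h=c["image"].shape[0]
    f=h/2/np.tan(np.radians(c["fovy"]/2)); M=np.asarray(c["world_to_cam"]);R=M[:3,:3];t=M[:3,3]
    d=np.c_[(uv[:,0]-c["cx"])/f,(uv[:,1]-c["cy"])/f,np.ones(len(uv))]@R
    o=-R.T@t
    return o+d*((z-o[2])/d[:,2])[:,None]
def proj(c,p):
    p=np.atleast_2d(p);M=np.asarray(c["world_to_cam"]);h=c["image"].shape[0]
    f=h/2/np.tan(np.radians(c["fovy"]/2)); q=p@M[:3,:3].T+M[:3,3]
    return q[:,:2]/q[:,2:]*f+[c["cx"],c["cy"]]
def zoom(im,x,y,w,h,k=4):
    i=im[y:y+h,x:x+w,::-1]/255.
    return cv2.resize(np.clip(i**.5*300,0,255).astype('uint8'),None,fx=k,fy=k,interpolation=cv2.INTER_CUBIC)
E
python3 - <<'E'
from h import *
c=viewer.camera("top");s=viewer.camera("scene")
M=c["world_to_cam"];print("cam",-M[:3,:3].T@M[:3,3])
z=lambda l:np.array(l)/4.+[170,120]
zs=lambda l:np.array(l)/4.+[150,130]
P=ray(c,z([(205,262),(75,318),(150,497),(286,438)]),.04);print("blk top",P.round(4))
print(np.linalg.norm(P-np.roll(P,-1,0),axis=1))
P=ray(s,zs([(545,292-25),(664,200),(537,78),(428,152)]),.04);print("blk scene",P.round(4))
print("fence top edge",ray(c,z([(66,108),(470,172)]),.05), "foot",ray(c,z([(73,135),(468,187)]),0))
print("fence scene top edge",ray(s,zs([(304,412),(757,373)]),.05),"foot",ray(s,zs([(308,450),(745,408)]),0))
print("fence rear foot", ray(c,z([(90,63),(478,117)]),.006),ray(s,zs([(312,524),(757,480)]),.006))
print("tin",ray(c,z([(643,257)]),.085),ray(s,zs([(105,322)]),.085),"drift top",ray(c,z([(745,457)]),.11))
print("hammer",ray(c,[(112,243),(110,140),(95,141),(130,140)],.02))
g=cv2.cvtColor(c["image"],cv2.COLOR_RGB2GRAY);print(g[200:216:1,185:245:3])
E
```

```text
cam [0.45612919 0.01710266 0.9470034 ]
blk top [[0.6348 0.1076 0.04  ]
 [0.5981 0.1857 0.04  ]
 [0.4907 0.1349 0.04  ]
 [0.5278 0.0545 0.04  ]]
[0.08627607 0.11883024 0.0885066  0.11948211]
blk scene [[0.6319 0.1055 0.04  ]
 [0.6022 0.1893 0.04  ]
 [0.4947 0.1386 0.04  ]
 [0.5354 0.0569 0.04  ]]
fence top edge [[ 0.7281633   0.19663673  0.05      ]
 [ 0.6930918  -0.05430677  0.05      ]] foot [[ 0.72514775  0.20105627  0.        ]
 [ 0.69623292 -0.05707248  0.        ]]
fence scene top edge [[ 0.69808035 -0.053105    0.05      ]
 [ 0.73136908  0.20115646  0.05      ]] foot [[ 0.69877516 -0.05350891  0.        ]
 [ 0.73010342  0.20464751  0.        ]]
fence rear foot [[ 0.77242887  0.19146315  0.006     ]
 [ 0.74172033 -0.06270712  0.006     ]] [[ 0.74656031 -0.0603458   0.006     ]
 [ 0.77743471  0.19401747  0.006     ]]
tin [[ 0.63485377 -0.15336617  0.085     ]] [[ 0.63690823 -0.15054285  0.085     ]] drift top [[ 0.51749084 -0.20378958  0.11      ]]
hammer [[0.48918743 0.37116687 0.02      ]
 [0.75132114 0.40018678 0.02      ]
 [0.74774193 0.43841762 0.02      ]
 [0.75253047 0.348
[... 679 characters left out ...]
 105 114
  117 110]
 [116 116  95  70  73  69  71  74  71  77  75  77  76  77  72  81 103 117
  115 117]
 [117 115 101  71  72  67  52  73  73  75  76  77  77  77  79  78  98 115
  115 111]
 [115 122 107  73  72  51  33  71  76  78  73  80  75  77  81  78  89 115
  109 110]
 [118 111 113  72  69  37  25  68  74  75  73  75  79  78  78  78  93 113
  111 114]
 [115 115 115  75  72  39  50  63  78  78  77  78  77  76  81  82  85 110
  117 116]
 [117 118 116  78  73  39  84  61  76  76  75  73  77  80  76  83  78 115
  115 114]
 [117 115 118  86  73  41 103  73  74  77  77  74  76  77  82  79  75 108
  116 115]
 [118 115 116  92  75  53 105  82  70  74  74  71  74  75  75  80  57 106
  119 116]]
```

jog_arm(
  deltas=[
    {"x":45,"y":-32,"z":0,"fingers":0},
    {"x":90,"y":-64,"z":0,"fingers":0},
    {"x":135,"y":-96,"z":0,"fingers":0},
    {"x":180,"y":-128,"z":0,"fingers":0},
    {"x":225,"y":-160,"z":0,"fingers":0},
    {"x":270,"y":-192,"z":0,"fingers":0},
    {"x":315,"y":-224,"z":-20,"fingers":0},
    {"x":355,"y":-256,"z":-40,"fingers":0},
    {"x":395,"y":-288,"z":-60,"fingers":0},
    {"x":436,"y":-320,"z":-80,"fingers":0},
  ],
  grip_force=40,
)

```text
validation failed for argument at $.de...
```

Run:
```python
from h import *
print(bot.nose_length)
o=bot.get_obs();print(o)
```

```text
0.017
{'time': 0.2, 'q': array([7.56297340e+01, 4.99977043e+00, 1.00525096e+01, 9.50990290e+01,
       4.29720166e-04, 9.00009319e+01]), 'qd': array([0.02055322, 0.01026541, 0.16604622, 0.00922481, 0.0155052 ,
       0.07781077]), 'joint_efforts': array([ 1.35519407e-03, -5.20148385e+01,  4.64624548e+01,  1.12668634e-02,
        6.73774389e-05, -7.72493536e-06]), 'ee_pos': array([0.1364722 , 0.53267968, 0.2478535 ]), 'tcp_rot': array([ -90.53094434,   89.95370822, -104.90214246]), 'wrist_force': array([ 0.00625355, -0.21846259, -0.18462014]), 'torque': array([-0.03109282,  0.01463932,  0.02783886]), 'opening': 0.08542966653139873}
```

jog_arm(
  deltas=[
    {"x":40,"y":-30,"z":0,"twist":0,"fingers":0},
  ],
  grip_force=40,
)

```text
time: 0.3
ee_pos: [0.1741, 0.5044, 0.2468]
tcp_rot: [-126.0, 89.9, -140.0]
wrist_force: [2.6, -0.8, -0.4]
opening: 0.0732
```

jog_arm(
  deltas=[
    {"x":40,"y":-29,"z":0,"twist":0,"fingers":0},
    {"x":80,"y":-58,"z":0,"twist":0,"fingers":0},
    {"x":120,"y":-87,"z":0,"twist":0,"fingers":0},
    {"x":160,"y":-116,"z":-20,"twist":0,"fingers":0},
    {"x":200,"y":-145,"z":-40,"twist":0,"fingers":0},
    {"x":240,"y":-174,"z":-60,"twist":0,"fingers":0},
    {"x":280,"y":-203,"z":-80,"twist":0,"fingers":0},
    {"x":320,"y":-234,"z":-100,"twist":0,"fingers":0},
    {"x":360,"y":-264,"z":-110,"twist":0,"fingers":0},
    {"x":400,"y":-292,"z":-120,"twist":0,"fingers":0},
  ],
)

```text
time: 1.3
ee_pos: [0.5607, 0.2211, 0.1297]
tcp_rot: [-133.5, 89.9, -147.6]
wrist_force: [-0.4, 1.3, 0.4]
opening: 0.0002
```

Run:
```python
from h import *
o=bot.get_obs();print(o['q'],o['ee_pos'],o['opening'])
from scipy.spatial.transform import Rotation as R
print(R.from_euler('xyz',o['tcp_rot'],degrees=True).as_matrix().round(2))
c=viewer.camera("top");cv2.imwrite("pics/t1.png",zoom(c["image"],150,110,200,150))
c=viewer.camera("wrist");cv2.imwrite("pics/w1.png",c["image"][:,:,::-1])
```

```text
[ 2.15306698e+01  1.16040918e+01  4.36591693e+00  8.29057609e+01
 -2.76127386e-02  3.56087965e+01] [0.56067363 0.22106314 0.12966137] 0.00022895296609984757
[[-0.    0.24  0.97]
 [-0.    0.97 -0.24]
 [-1.   -0.   -0.  ]]
```

View pics/t1.png

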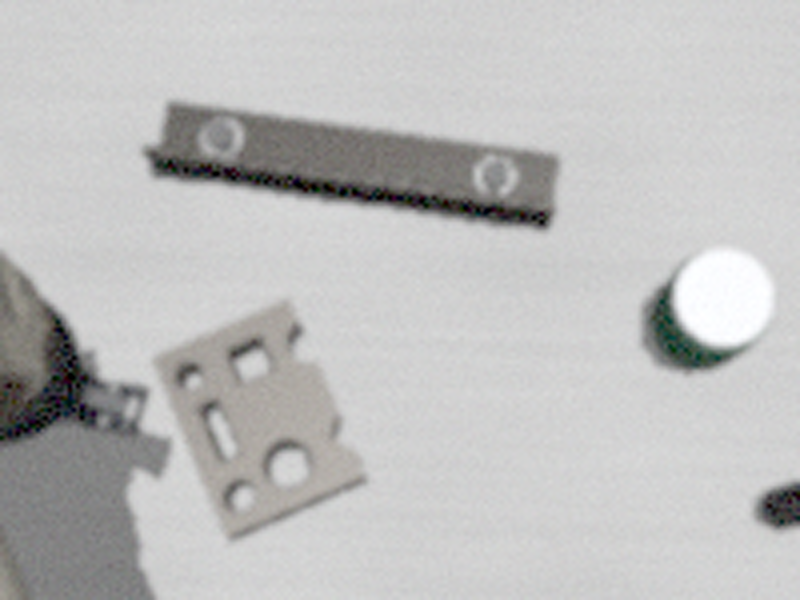

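View pics/w1.png

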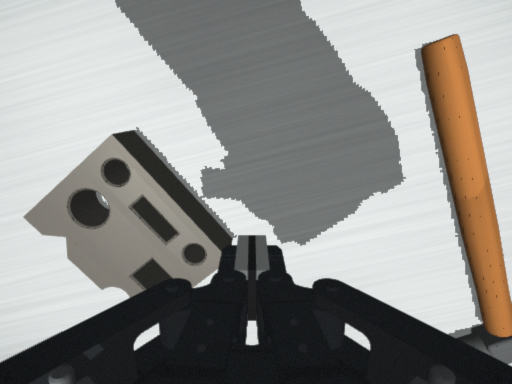

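jog_arm(
  deltas=[
    {"x":10,"y":-3,"z":-30,"twist":7,"fingers":0},
    {"x":19,"y":-6,"z":-65,"twist":14,"fingers":0},
    {"x":19,"y":-6,"z":-95,"twist":20,"fingers":0},
    {"x":19,"y":-6,"z":-103,"twist":20,"fingers":0},
    {"x":19,"y":-6,"z":-103,"twist":20,"fingers":0},
  ],
)

```text
time: 1.9
ee_pos: [0.5804, 0.2128, 0.0238]
tcp_rot: [-139.1, 89.6, -133.6]
wrist_force: [0.9, -0.6, 0.7]
opening: -0.0
```

jog_arm(
  deltas=[
    {"x":3,"y":-6,"z":2,"twist":0,"fingers":0},
    {"x":6,"y":-12,"z":2,"twist":0,"fingers":0},
    {"x":8,"y":-17,"z":2,"twist":0,"fingers":0},
    {"x":10,"y":-23,"z":2,"twist":0,"fingers":0},
    {"x":12,"y":-29,"z":2,"twist":0,"fingers":0},
    {"x":14,"y":-35,"z":2,"twist":-2,"fingers":0},
    {"x":15,"y":-41,"z":2,"twist":-4,"fingers":0},
    {"x":16,"y":-47,"z":2,"twist":-6,"fingers":0},
    {"x":17,"y":-53,"z":2,"twist":-8,"fingers":0},
    {"x":17,"y":-59,"z":2,"twist":-10,"fingers":0},
  ],
)

```text
time: 2.9
ee_pos: [0.6, 0.1556, 0.0283]
tcp_rot: [50.2, 89.9, 45.6]
wrist_force: [7.9, 12.1, -1.1]
opening: 0.0002
```

```bash
cat >> h.py <<'E'
def look(n):
    o=bot.get_obs();print(o['time'],o['ee_pos'].round(4),o['q'].round(0),o['wrist_force'].round(1))
    c=viewer.camera("top");cv2.imwrite(f"pics/t{n}.png",zoom(c["image"],150,110,200,150))
    s=viewer.camera("scene");cv2.imwrite(f"pics/s{n}.png",zoom(s["image"],150,120,200,150))
E
python3 -c "
from h import *
look(2)"
```

```text
2.9 [0.6    0.1556 0.0283] [15. 16. -2. 72.  0. 19.] [ 7.9 12.1 -1.1]
```

View pics/t2.png

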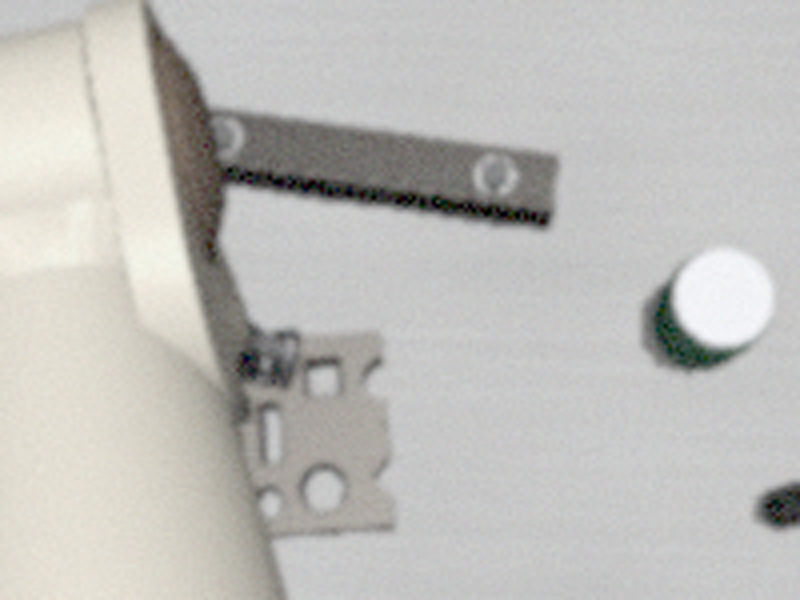

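View pics/s2.png

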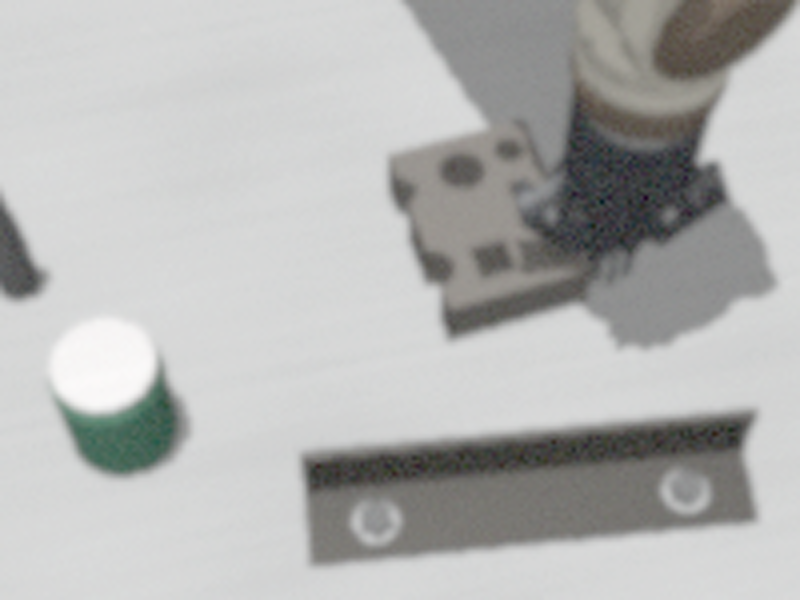

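jog_arm(
  deltas=[
    {"x":0,"y":-7,"z":-2,"twist":-2,"fingers":0},
    {"x":-1,"y":-13,"z":-2,"twist":-4,"fingers":0},
    {"x":-2,"y":-19,"z":-2,"twist":-6,"fingers":0},
    {"x":-3,"y":-25,"z":-2,"twist":-8,"fingers":0},
    {"x":-4,"y":-31,"z":-2,"twist":-10,"fingers":0},
    {"x":-5,"y":-36,"z":-2,"twist":-10,"fingers":0},
    {"x":0,"y":-20,"z":-2,"twist":-10,"fingers":0},
    {"x":0,"y":10,"z":30,"twist":-10,"fingers":0},
    {"x":-40,"y":40,"z":60,"twist":-10,"fingers":0},
    {"x":-90,"y":50,"z":60,"twist":-10,"fingers":0},
  ],
)

```text
time: 4.0
ee_pos: [0.5189, 0.2054, 0.0916]
tcp_rot: [31.1, 89.7, 16.4]
wrist_force: [-0.6, -0.3, 0.1]
opening: -0.0002
```

```bash
python3 -c "
from h import *
look(3)"
```

```text
4.0 [0.5189 0.2054 0.0916] [22.  6. -7. 78. -0. 36.] [-0.6 -0.3  0.1]
```

View pics/t3.png

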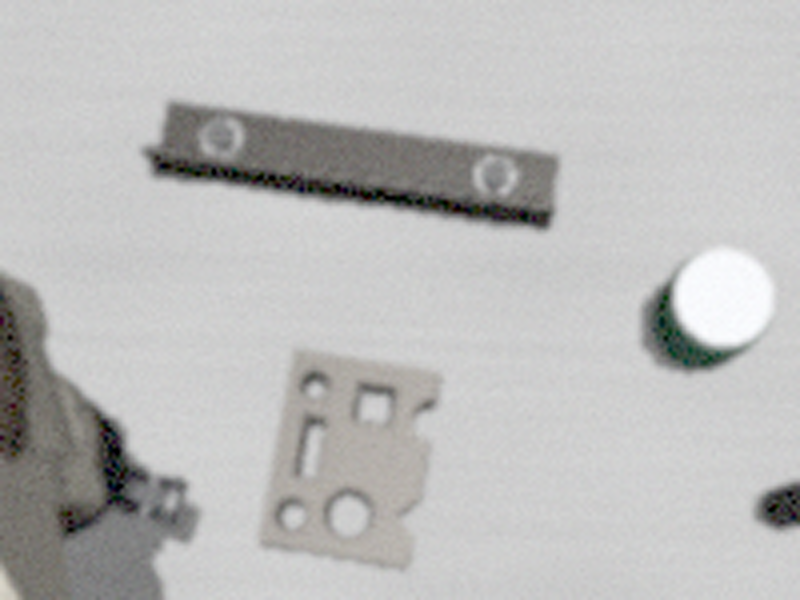

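View pics/s3.png

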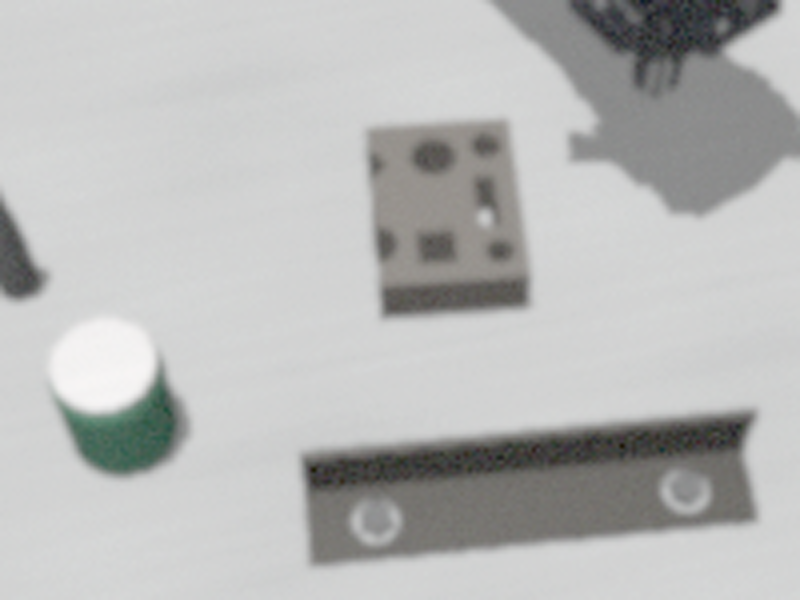

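```bash
cat >> h.py <<'E'
def blk(uv,n="top",off=(150,110),k=4.):
    "corners order: back/-y, front/-y, front/+y, back/+y in zoomed px"
    c=viewer.camera(n)
    P=ray(c,np.array(uv)/k+off,.04)[:,:2]
    if n=="top": P=P+[.0015,.0015]
    ctr=P.mean(0); x=(P[0]+P[3]-P[1]-P[2]); y=(P[2]+P[3]-P[0]-P[1])
    a=np.degrees([np.arctan2(x[1],x[0]),np.arctan2(y[1],y[0])-np.pi/2])
    F=np.array([.7125,.0727]); th=np.radians(-7); R=np.array([[np.cos(th),np.sin(th)],[-np.sin(th),np.cos(th)]])
    print("corners",P.round(4).tolist(),"ctr",ctr.round(4),"yaw",a.round(1),"inF mm",(R@(ctr-F)*1000).round(1),"sides",np.linalg.norm(P-np.roll(P,-1,0),axis=1).round(3))
    return ctr,a
E
python3 -c "
from h import *
blk([(295,352),(440,372),(410,570),(262,546)])"
```

```text
corners [[0.6053, 0.1018], [0.5949, 0.0128], [0.4751, 0.0281], [0.4873, 0.117]] ctr [0.5406 0.0649] yaw [82.8 82.7] inF mm [-169.6  -28.7] sides [0.09  0.121 0.09  0.119]
```

jog_arm(
  deltas=[
    {"x":-35,"y":-30,"z":0,"twist":0,"fingers":0},
    {"x":-68,"y":-60,"z":0,"twist":0,"fingers":0},
    {"x":-68,"y":-92,"z":-20,"twist":0,"fingers":0},
    {"x":-66,"y":-92,"z":-50,"twist":0,"fingers":0},
    {"x":-62,"y":-92,"z":-65,"twist":0,"fingers":0},
    {"x":-57,"y":-92,"z":-65,"twist":0,"fingers":0},
    {"x":-51,"y":-93,"z":-65,"twist":0,"fingers":0},
    {"x":-45,"y":-94,"z":-65,"twist":0,"fingers":0},
    {"x":-39,"y":-95,"z":-65,"twist":-1,"fingers":0},
    {"x":-33,"y":-96,"z":-65,"twist":-2,"fingers":0},
  ],
)

```text
time: 5.15
ee_pos: [0.48, 0.11, 0.0253]
tcp_rot: [159.4, 89.6, 142.9]
wrist_force: [-24.7, 13.5, 18.7]
opening: 0.0001
```

jog_arm(
  deltas=[
    {"x":6,"y":-1,"z":0,"twist":-3,"fingers":0},
    {"x":12,"y":-3,"z":0,"twist":-6,"fingers":0},
    {"x":18,"y":-5,"z":0,"twist":-9,"fingers":0},
    {"x":24,"y":-7,"z":0,"twist":-12,"fingers":0},
    {"x":30,"y":-10,"z":0,"twist":-15,"fingers":0},
  ],
)

```text
time: 5.65
ee_pos: [0.5085, 0.1021, 0.0255]
tcp_rot: [163.1, 89.2, 131.6]
wrist_force: [-13.3, 12.4, 4.2]
opening: -0.0
```

```bash
python3 -c "
from h import *
look(4)"
```

```text
5.65 [0.5085 0.1021 0.0255] [ 11.   3. -17.  71.   1.  42.] [-13.3  12.4   4.2]
```

View pics/t4.png

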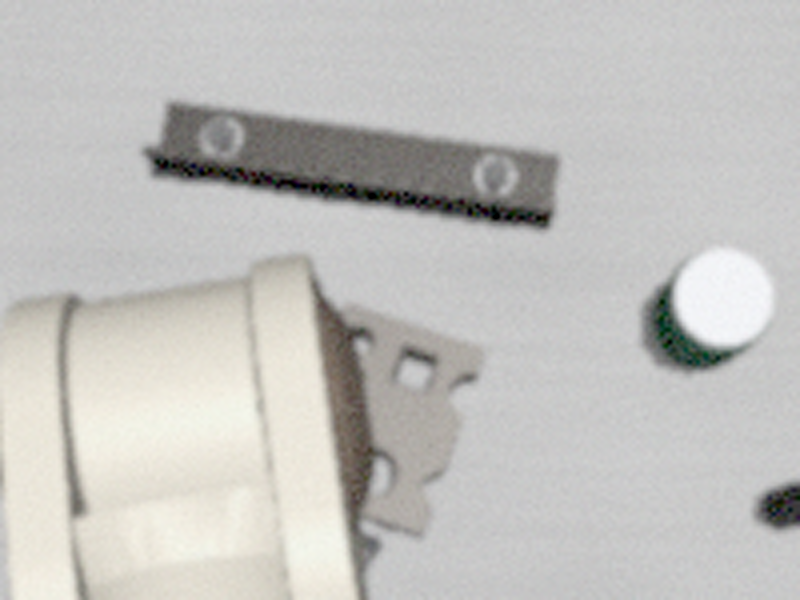

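View pics/s4.png

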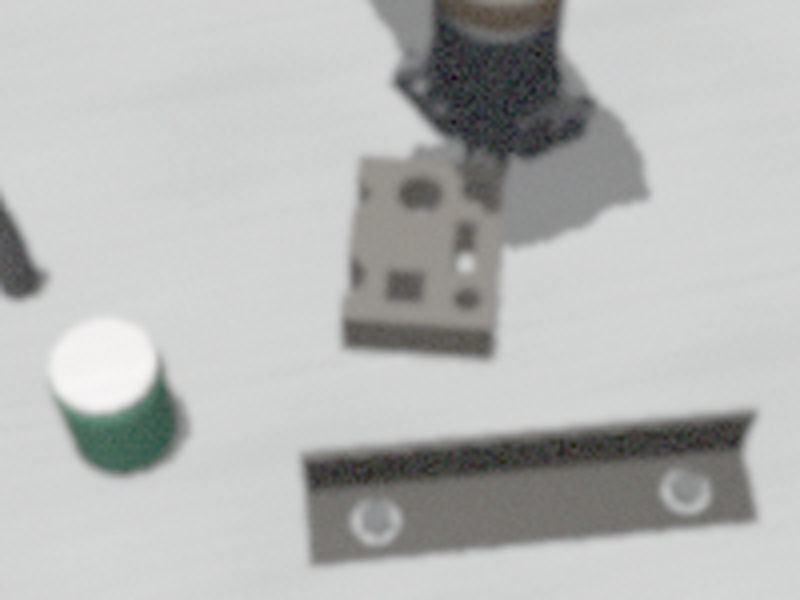

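jog_arm(
  deltas=[
    {"x":-15,"y":5,"z":0,"twist":0,"fingers":0},
    {"x":-35,"y":10,"z":30,"twist":0,"fingers":0},
    {"x":-60,"y":0,"z":60,"twist":0,"fingers":0},
    {"x":-75,"y":-45,"z":60,"twist":0,"fingers":0},
    {"x":-75,"y":-95,"z":60,"twist":0,"fingers":0},
  ],
)

```text
time: 6.25
ee_pos: [0.4345, 0.0064, 0.0877]
tcp_rot: [144.0, 89.4, 112.7]
wrist_force: [1.3, 0.4, -0.2]
opening: 0.0
```

```bash
python3 -c "
from h import *
look(5)"
```

```text
6.25 [0.4345 0.0064 0.0877] [  1. -11. -23.  78.   1.  32.] [ 1.3  0.4 -0.2]
```

View pics/t5.png

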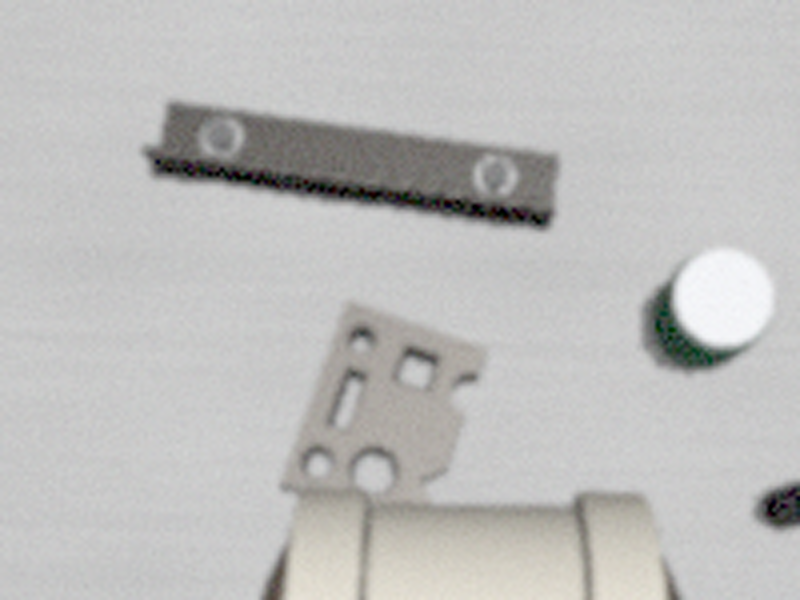

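```bash
python3 -c "
from h import *
blk([(347,303),(485,350),(422,535),(280,487)])"
```

```text
corners [[0.6366, 0.0709], [0.6092, -0.0145], [0.4959, 0.0214], [0.5227, 0.1076]] ctr [0.5661 0.0464] yaw [72.5 72.3] inF mm [-142.1  -44. ] sides [0.09  0.119 0.09  0.12 ]
```

```bash
cat >> h.py <<'E'
def arc(p,phi,S,step=6,k=.573,off=14.5):
    p=np.array(p,float);out=[]
    s=0
    while s<S:
        s+=step; m=np.radians(phi-k*(s-step/2)); p=p+step*np.array([np.cos(m),np.sin(m)])
        a=np.radians(phi-k*s); out.append(((p-off*np.array([np.cos(a),np.sin(a)])).round(0),round(-k*s,1)))
    return out
E
python3 -c "
from h import *
for r in arc((503.6,18),72.4,60): print(*r)"
```

```text
[500.  10.] -3.4
[502.  16.] -6.9
[504.  22.] -10.3
[506.  27.] -13.8
[509.  33.] -17.2
[511.  38.] -20.6
[515.  43.] -24.1
[518.  48.] -27.5
[522.  53.] -30.9
[526.  58.] -34.4
```

jog_arm(
  deltas=[
    {"x":30,"y":-18,"z":0,"twist":4,"fingers":0},
    {"x":58,"y":-18,"z":-20,"twist":8,"fingers":0},
    {"x":58,"y":-18,"z":-45,"twist":12,"fingers":0},
    {"x":58,"y":-18,"z":-63,"twist":12,"fingers":0},
    {"x":58,"y":-17,"z":-63,"twist":12,"fingers":0},
  ],
)

```text
time: 6.9
ee_pos: [0.4922, -0.0121, 0.0214]
tcp_rot: [164.5, 89.2, 144.7]
wrist_force: [-0.1, -0.7, -0.0]
opening: 0.0002
```

jog_arm(
  deltas=[
    {"x":3,"y":8,"z":3,"twist":0,"fingers":0},
    {"x":6,"y":16,"z":4,"twist":0,"fingers":0},
    {"x":8,"y":22,"z":4,"twist":-2,"fingers":0},
    {"x":10,"y":28,"z":4,"twist":-5,"fingers":0},
    {"x":12,"y":34,"z":4,"twist":-8,"fingers":0},
    {"x":14,"y":39,"z":4,"twist":-11,"fingers":0},
    {"x":17,"y":45,"z":4,"twist":-14,"fingers":0},
    {"x":20,"y":50,"z":4,"twist":-18,"fingers":0},
    {"x":23,"y":55,"z":4,"twist":-21,"fingers":0},
    {"x":27,"y":60,"z":4,"twist":-25,"fingers":0},
  ],
)

```text
time: 7.9
ee_pos: [0.5165, 0.0481, 0.0261]
tcp_rot: [-173.6, 89.1, 141.4]
wrist_force: [-17.0, -8.3, 6.1]
opening: 0.0
```

```bash
python3 -c "
from h import *
look(6)"
```

```text
7.9 [0.5165 0.0481 0.0261] [  5.   3. -17.  71.   1.  50.] [-17.   -8.3   6.1]
```

View pics/t6.png

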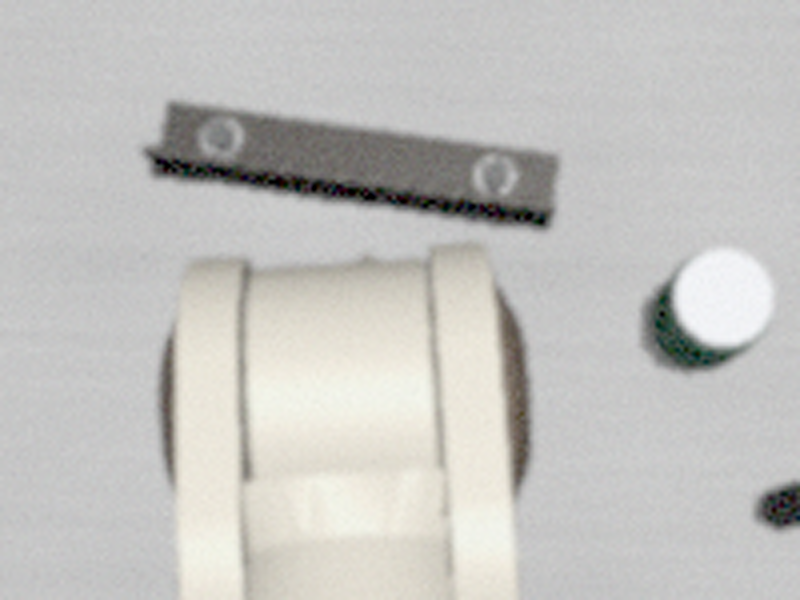

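View pics/s6.png

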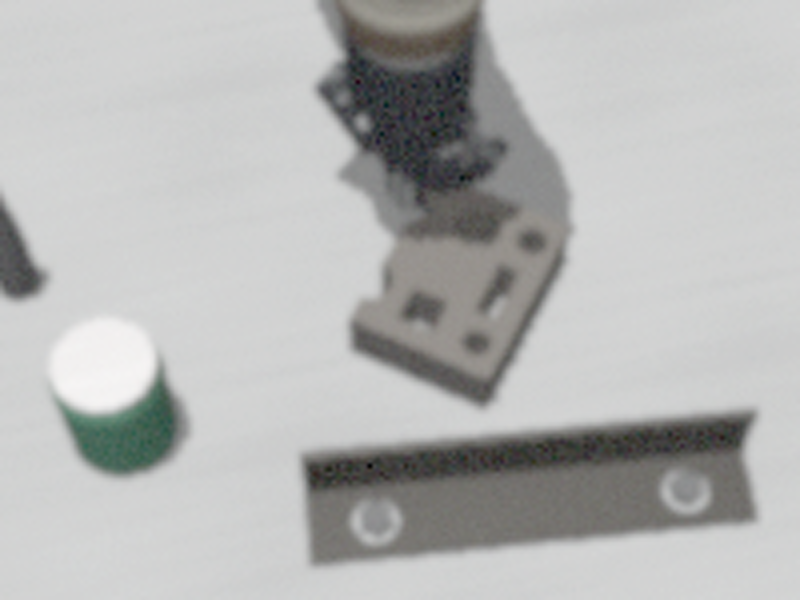

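```bash
sed -i 's/if n=="top": P=P+\[.0015,.0015\]/P=P+[.0015,.0015] if n=="top" else P-[.0015,.0015]/' h.py; python3 -c "
from h import *
blk([(488,383),(352,322),(431,171),(567,232)],'scene',(150,120))"
```

```text
corners [[0.6724, 0.058], [0.6149, -0.0102], [0.5187, 0.061], [0.5819, 0.1316]] ctr [0.597  0.0601] yaw [49.  52.2] inF mm [-113.1  -26.6] sides [0.089 0.12  0.095 0.117]
```

jog_arm(
  deltas=[
    {"x":-10,"y":-8,"z":0,"twist":0,"fingers":0},
    {"x":-14,"y":-14,"z":35,"twist":0,"fingers":0},
    {"x":0,"y":-40,"z":64,"twist":2,"fingers":0},
    {"x":35,"y":-65,"z":64,"twist":5,"fingers":0},
    {"x":75,"y":-80,"z":64,"twist":5,"fingers":0},
    {"x":110,"y":-78,"z":64,"twist":5,"fingers":0},
    {"x":125,"y":-74,"z":50,"twist":5,"fingers":0},
    {"x":125,"y":-74,"z":20,"twist":5,"fingers":0},
    {"x":125,"y":-74,"z":0,"twist":5,"fingers":0},
    {"x":125,"y":-74,"z":0,"twist":5,"fingers":0},
  ],
)

```text
time: 9.05
ee_pos: [0.6412, -0.0249, 0.0238]
tcp_rot: [-175.2, 89.0, 145.0]
wrist_force: [-0.8, 0.4, -0.4]
opening: -0.0001
```

```bash
python3 -c "
from h import *
look(7)"
```

```text
9.05 [ 0.6412 -0.0249  0.0238] [-2. 20.  2. 74.  1. 37.] [-0.8  0.4 -0.4]
```

View pics/s7.png

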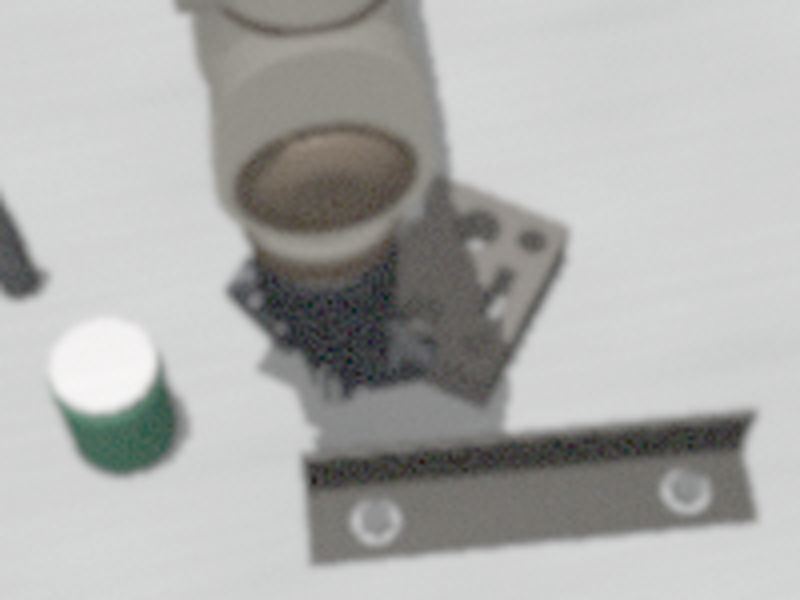

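View pics/t7.png

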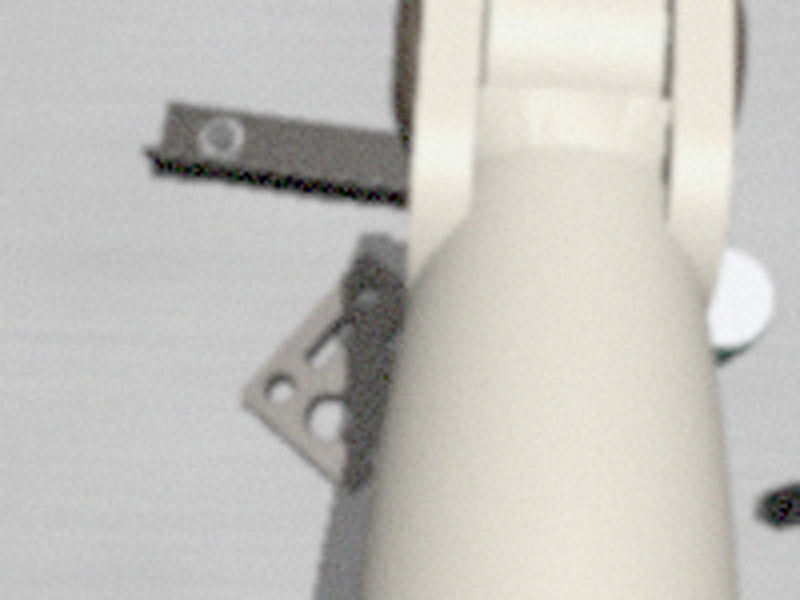

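jog_arm(
  deltas=[
    {"x":-5,"y":4,"z":2,"twist":0,"fingers":0},
    {"x":-10,"y":8,"z":2,"twist":0,"fingers":0},
    {"x":-14,"y":12,"z":2,"twist":-1,"fingers":0},
    {"x":-18,"y":16,"z":2,"twist":-2,"fingers":0},
    {"x":-22,"y":20,"z":2,"twist":-4,"fingers":0},
    {"x":-26,"y":24,"z":2,"twist":-6,"fingers":0},
    {"x":-30,"y":28,"z":2,"twist":-8,"fingers":0},
    {"x":-33,"y":32,"z":2,"twist":-10,"fingers":0},
    {"x":-36,"y":36,"z":2,"twist":-12,"fingers":0},
  ],
)

```text
time: 10.05
ee_pos: [0.6078, 0.0085, 0.0305]
tcp_rot: [174.1, 89.6, 122.1]
wrist_force: [4.2, -16.0, 1.6]
opening: 0.0001
```

jog_arm(
  deltas=[
    {"x":10,"y":-10,"z":0,"twist":0,"fingers":0},
    {"x":12,"y":-25,"z":30,"twist":0,"fingers":0},
    {"x":-10,"y":-55,"z":65,"twist":0,"fingers":0},
    {"x":-55,"y":-70,"z":65,"twist":0,"fingers":0},
    {"x":-100,"y":-75,"z":65,"twist":0,"fingers":0},
    {"x":-130,"y":-75,"z":65,"twist":0,"fingers":0},
    {"x":-150,"y":-75,"z":65,"twist":0,"fingers":0},
  ],
)

```text
time: 10.75
ee_pos: [0.4562, -0.0668, 0.0959]
tcp_rot: [169.9, 89.6, 117.9]
wrist_force: [0.2, -0.4, 0.5]
opening: 0.0002
```

```bash
python3 -c "
from h import *
look(8)"
```

```text
10.75 [ 0.4562 -0.0668  0.0959] [ -9.  -7. -19.  79.   0.  44.] [ 0.2 -0.4  0.5]
```

View pics/t8.png

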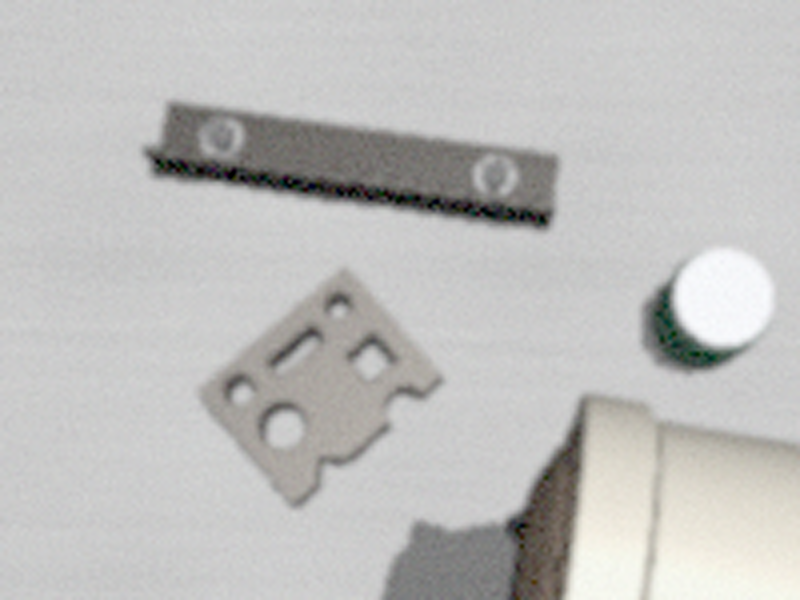

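View pics/s8.png

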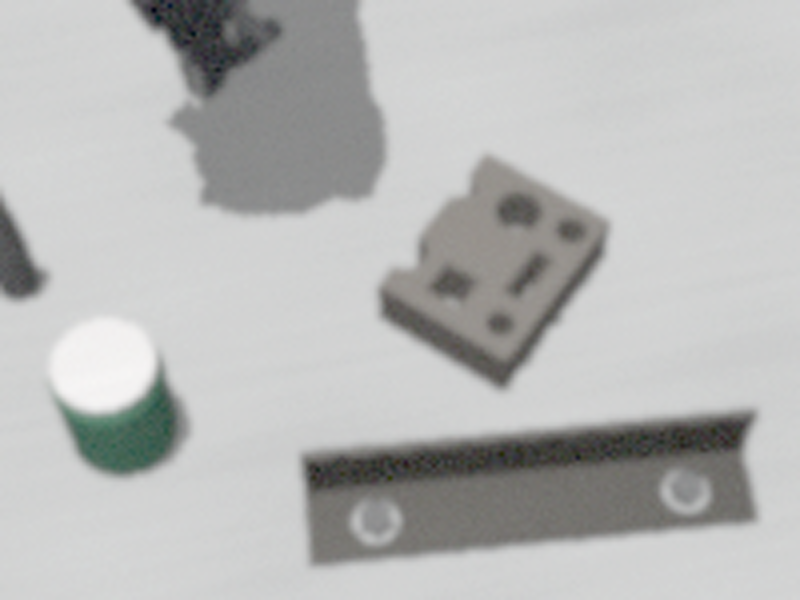

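```bash
python3 -c "
from h import *
blk([(345,267),(443,379),(297,506),(198,392)])
blk([(504,362),(380,290),(486,153),(608,224)],'scene',(150,120))"
```

```text
corners [[0.6592, 0.0729], [0.5906, 0.0108], [0.5115, 0.097], [0.5792, 0.1599]] ctr [0.5852 0.0851] yaw [42.5 42.6] inF mm [-127.9   -3.2] sides [0.092 0.117 0.092 0.118]
corners [[0.6611, 0.0706], [0.597, 0.0108], [0.5128, 0.0982], [0.5818, 0.1578]] ctr [0.5882 0.0843] yaw [41.9 43.1] inF mm [-124.8   -3.6] sides [0.088 0.121 0.091 0.118]
```

jog_arm(
  deltas=[
    {"x":10,"y":35,"z":0,"twist":2,"fingers":0},
    {"x":20,"y":70,"z":0,"twist":4,"fingers":0},
    {"x":30,"y":105,"z":0,"twist":4,"fingers":0},
    {"x":37,"y":135,"z":-10,"twist":4,"fingers":0},
    {"x":39,"y":140,"z":-40,"twist":4,"fingers":0},
    {"x":39,"y":140,"z":-70,"twist":4,"fingers":0},
    {"x":39,"y":140,"z":-71,"twist":4,"fingers":0},
    {"x":45,"y":145,"z":-71,"twist":4,"fingers":0},
  ],
)

```text
time: 11.75
ee_pos: [0.5035, 0.0783, 0.0251]
tcp_rot: [173.8, 89.6, 125.7]
wrist_force: [0.6, -0.1, 0.6]
opening: -0.0001
```

```bash
python3 -c "
from h import *
for r in arc((517,92.7),42.5,60,6,.5): print(*r)"
```

```text
[510.  87.] -3.0
[515.  92.] -6.0
[519.  96.] -9.0
[524. 100.] -12.0
[529. 103.] -15.0
[534. 106.] -18.0
[539. 110.] -21.0
[544. 112.] -24.0
[550. 115.] -27.0
[555. 117.] -30.0
```

jog_arm(
  deltas=[
    {"x":4,"y":5,"z":1,"twist":0,"fingers":0},
    {"x":8,"y":10,"z":1,"twist":-2,"fingers":0},
    {"x":12,"y":14,"z":1,"twist":-5,"fingers":0},
    {"x":16,"y":18,"z":1,"twist":-8,"fingers":0},
    {"x":21,"y":22,"z":1,"twist":-11,"fingers":0},
    {"x":26,"y":26,"z":1,"twist":-14,"fingers":0},
    {"x":31,"y":29,"z":1,"twist":-17,"fingers":0},
    {"x":36,"y":32,"z":1,"twist":-20,"fingers":0},
    {"x":41,"y":35,"z":1,"twist":-23,"fingers":0},
  ],
)

```text
time: 12.65
ee_pos: [0.5424, 0.1142, 0.0276]
tcp_rot: [-160.9, 89.4, 128.0]
wrist_force: [-20.9, 3.2, 10.4]
opening: -0.0001
```

```bash
python3 -c "
from h import *
look(9)"
```

```text
12.65 [0.5424 0.1142 0.0276] [ 12.   7. -12.  71.   1.  83.] [-20.9   3.2  10.4]
```

View pics/s9.png

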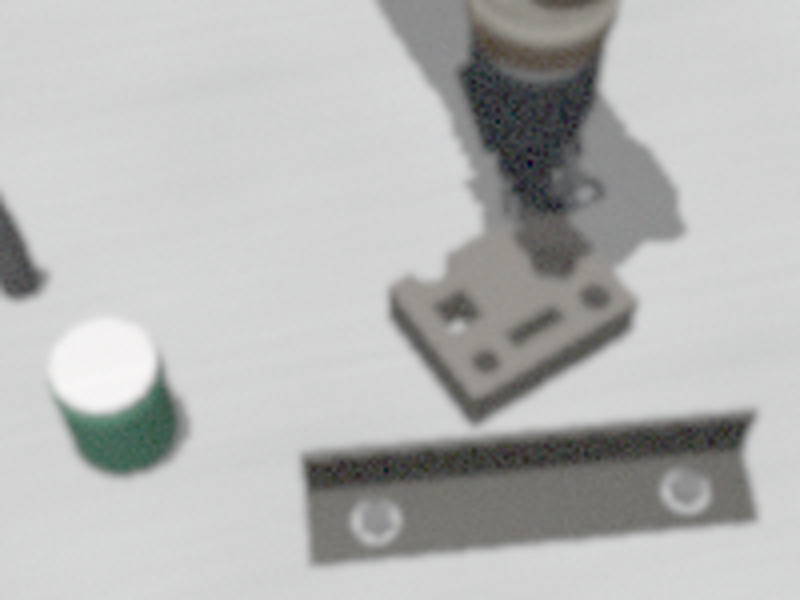

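```bash
python3 -c "
from h import *
blk([(474,401),(391,288),(550,190),(636,300)],'scene',(150,120))"
```

```text
corners [[0.6819, 0.0472], [0.5971, 0.0175], [0.5493, 0.1299], [0.6378, 0.1583]] ctr [0.6165 0.0882] yaw [18.5 22.3] inF mm [-97.1   3.7] sides [0.09  0.122 0.093 0.12 ]
```

jog_arm(
  deltas=[
    {"x":6,"y":2,"z":-1,"twist":-3,"fingers":0},
    {"x":12,"y":4,"z":-1,"twist":-6,"fingers":0},
    {"x":18,"y":5,"z":-1,"twist":-9,"fingers":0},
    {"x":24,"y":6,"z":-1,"twist":-12,"fingers":0},
    {"x":30,"y":7,"z":-1,"twist":-15,"fingers":0},
  ],
)

```text
time: 13.3
ee_pos: [0.5721, 0.1231, 0.0275]
tcp_rot: [-157.9, 89.2, 116.1]
wrist_force: [-15.4, 6.6, 2.8]
opening: 0.0003
```

```bash
python3 -c "
from h import *
look(10)"
```

```text
13.3 [0.5721 0.1231 0.0275] [12. 11. -7. 72.  1. 98.] [-15.4   6.6   2.8]
```

View pics/s10.png

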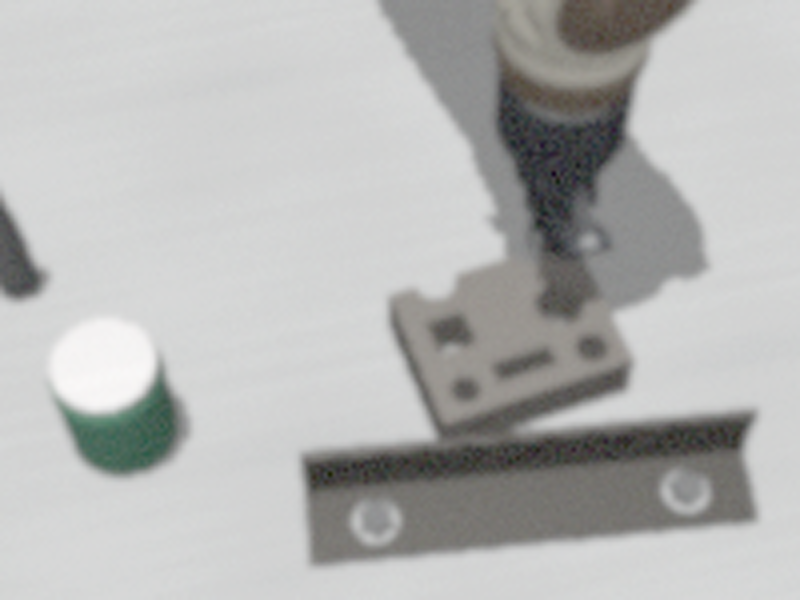

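```bash
python3 -c "
from h import *
blk([(443,421),(391,299),(581,240),(632,362)],'scene',(150,120))"
```

```text
corners [[0.6904, 0.0268], [0.6046, 0.0158], [0.5894, 0.1383], [0.6777, 0.1434]] ctr [0.6405 0.0811] yaw [5.3 6.6] inF mm [-72.5  -0.4] sides [0.086 0.123 0.088 0.117]
```

jog_arm(
  deltas=[
    {"x":5,"y":0,"z":-1,"twist":-3,"fingers":0},
    {"x":10,"y":0,"z":-1,"twist":-6,"fingers":0},
    {"x":15,"y":0,"z":-1,"twist":-9,"fingers":0},
    {"x":20,"y":-1,"z":-1,"twist":-11,"fingers":0},
    {"x":5,"y":0,"z":-1,"twist":-11,"fingers":0},
    {"x":-20,"y":0,"z":20,"twist":-11,"fingers":0},
    {"x":-60,"y":10,"z":60,"twist":-11,"fingers":0},
    {"x":-100,"y":30,"z":80,"twist":-11,"fingers":0},
  ],
)

```text
time: 14.25
ee_pos: [0.4789, 0.1505, 0.1086]
tcp_rot: [176.9, 89.2, 79.8]
wrist_force: [0.3, 2.6, 0.9]
opening: -0.0001
```

```bash
python3 -c "
from h import *
look(11)"
```

```text
14.25 [0.4789 0.1505 0.1086] [ 17.  -2. -13.  79.   1. 114.] [0.3 2.6 0.9]
```

View pics/s11.png

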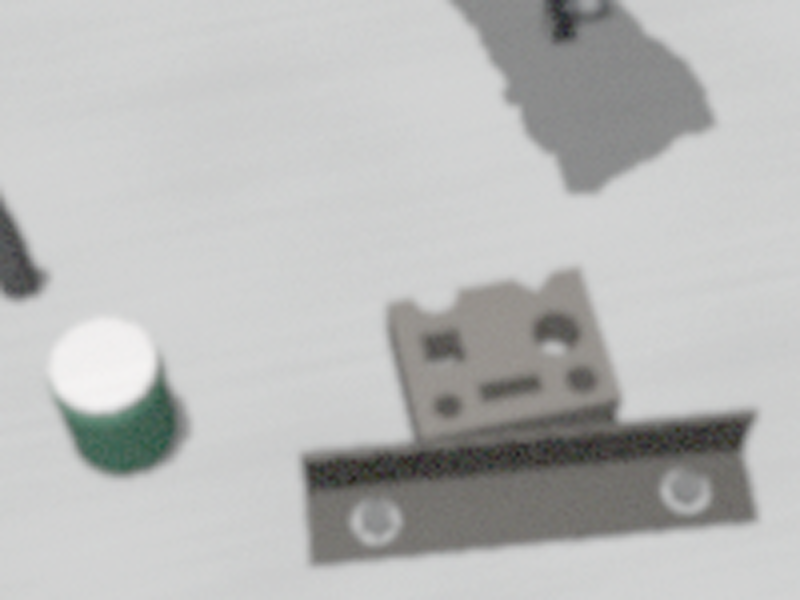

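View pics/t11.png

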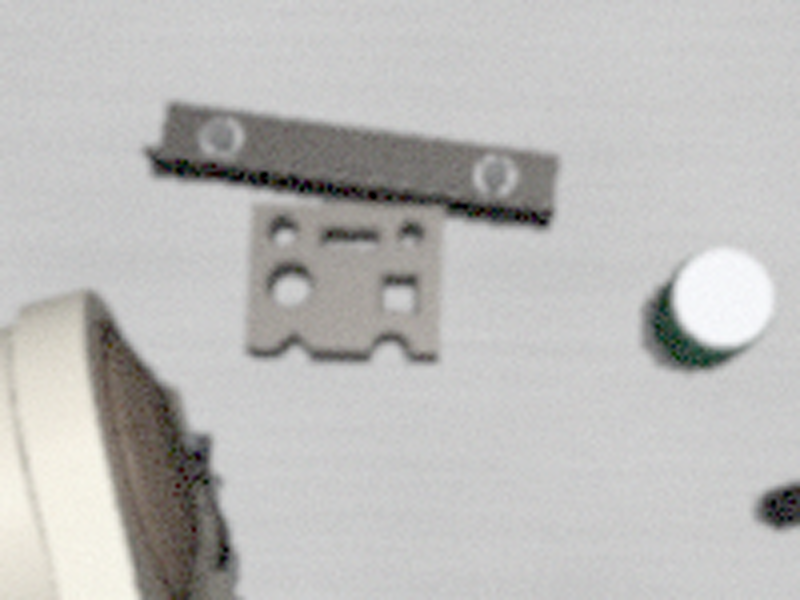

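```bash
python3 -c "
from h import *
blk([(420,441),(388,305),(580,268),(618,402)],'scene',(150,120))
blk([(445,208),(438,353),(248,350),(253,202)])
c=viewer.camera('scene')
for n,off,A,B in (('scene',(150,120),[(304,455),(753,413)],[(310,490),(742,447)]),('top',(150,110),[(150,150),(552,212)],[(155,176),(548,227)])):
  c=viewer.camera(n);print(n,ray(c,np.array(A)/4+off,.05).round(4).tolist(),ray(c,np.array(B)/4+off,0).round(4).tolist())
"
```

```text
corners [[0.6997, 0.0111], [0.6083, 0.0131], [0.6087, 0.132], [0.701, 0.1278]] ctr [0.6544 0.071 ] yaw [-2.  -0.4] inF mm [-57.4  -8.8] sides [0.091 0.119 0.092 0.117]
corners [[0.6983, 0.0118], [0.6067, 0.0142], [0.6058, 0.1306], [0.6993, 0.1316]] ctr [0.6525 0.0721] yaw [-0.4 -0.1] inF mm [-59.4  -8. ] sides [0.092 0.116 0.094 0.12 ]
scene [[0.6999, -0.0535, 0.05], [0.7309, 0.1989, 0.05]] [[0.699, -0.0524, 0.0], [0.7291, 0.2031, 0.0]]
top [[0.7269, 0.1941, 0.05], [0.6931, -0.0555, 0.05]] [[0.7245, 0.1997, 0.0], [0.6962, -0.0571, 0.0]]
```

jog_arm(
  deltas=[
    {"x":15,"y":-40,"z":0,"twist":0,"fingers":0},
    {"x":35,"y":-80,"z":0,"twist":0,"fingers":0},
    {"x":70,"y":-115,"z":0,"twist":0,"fingers":0},
    {"x":100,"y":-145,"z":0,"twist":0,"fingers":0},
    {"x":125,"y":-168,"z":0,"twist":0,"fingers":0},
    {"x":133,"y":-172,"z":-25,"twist":0,"fingers":0},
    {"x":133,"y":-170,"z":-60,"twist":0,"fingers":0},
    {"x":133,"y":-170,"z":-83,"twist":0,"fingers":0},
    {"x":133,"y":-166,"z":-83,"twist":0,"fingers":0},
  ],
)

```text
time: 15.5
ee_pos: [0.6118, -0.0169, 0.019]
tcp_rot: [-155.3, 89.3, 107.6]
wrist_force: [0.1, -0.3, 0.7]
opening: 0.0001
```

jog_arm(
  deltas=[
    {"x":0,"y":8,"z":5,"twist":0,"fingers":0},
    {"x":0,"y":14,"z":6,"twist":0,"fingers":0},
    {"x":0,"y":19,"z":6,"twist":0,"fingers":0},
    {"x":0,"y":24,"z":6,"twist":0,"fingers":0},
    {"x":0,"y":29,"z":6,"twist":0,"fingers":0},
    {"x":0,"y":34,"z":6,"twist":-1,"fingers":0},
    {"x":1,"y":38,"z":6,"twist":-2,"fingers":0},
    {"x":1,"y":20,"z":6,"twist":-2,"fingers":0},
    {"x":-10,"y":-20,"z":40,"twist":-2,"fingers":0},
    {"x":-50,"y":-60,"z":80,"twist":-2,"fingers":0},
  ],
)

```text
time: 16.5
ee_pos: [0.5749, -0.0649, 0.0858]
tcp_rot: [-153.7, 89.3, 107.2]
wrist_force: [0.5, -1.1, 1.0]
opening: 0.0002
```

jog_arm(
  deltas=[
    {"x":-50,"y":-5,"z":0,"twist":0,"fingers":0},
    {"x":-100,"y":-5,"z":0,"twist":0,"fingers":0},
  ],
)

```text
time: 16.7
ee_pos: [0.4743, -0.0713, 0.0867]
tcp_rot: [-163.4, 89.3, 97.5]
wrist_force: [-0.3, 0.3, 1.1]
opening: 0.0002
```

```bash
python3 -c "
from h import *
look(12)"
```

```text
16.7 [ 0.4743 -0.0713  0.0867] [ -9.  -4. -17.  77.   1.  90.] [-0.3  0.3  1.1]
```

View pics/s12.png

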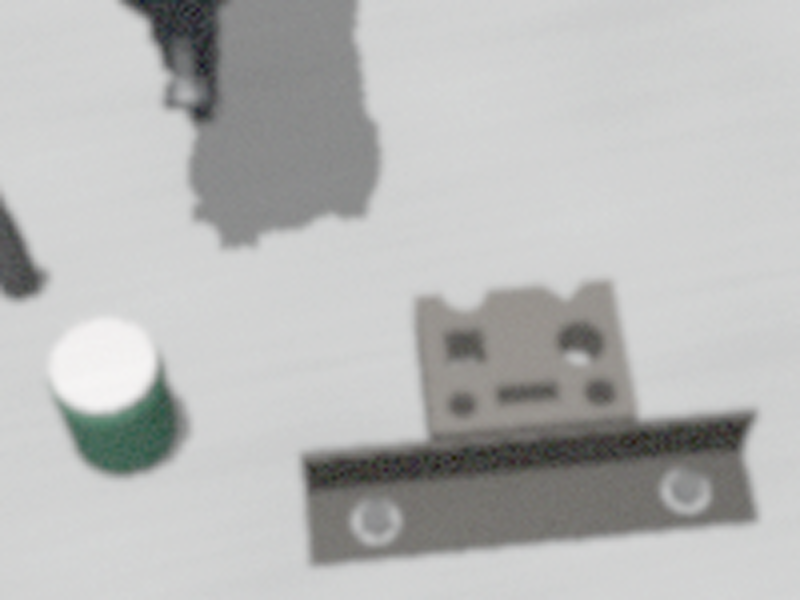

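View pics/t12.png

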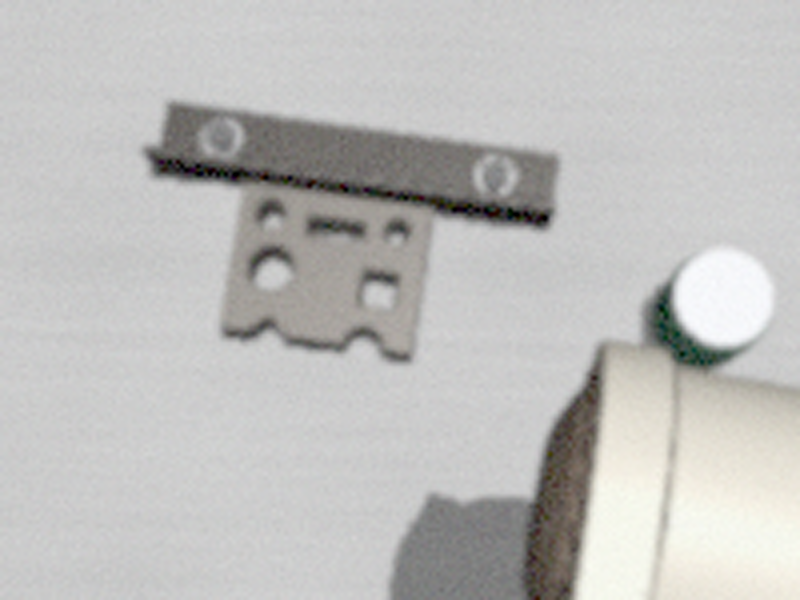

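```bash
python3 -c "
from h import *
blk([(433,441),(416,300),(611,281),(636,418)],'scene',(150,120))
blk([(433,209),(410,355),(222,329),(245,184)])
"
```

```text
corners [[0.7014, 0.0183], [0.6086, 0.0302], [0.6217, 0.1476], [0.7131, 0.1348]] ctr [0.6612 0.0827] yaw [-7.7 -6.1] inF mm [-52.1   3.7] sides [0.094 0.118 0.092 0.117]
corners [[0.6975, 0.0193], [0.605, 0.0313], [0.6185, 0.1471], [0.7108, 0.1371]] ctr [0.658  0.0837] yaw [-6.8 -6.6] inF mm [-55.5   4.3] sides [0.093 0.117 0.093 0.119]
```

jog_arm(
  deltas=[
    {"x":20,"y":40,"z":0,"twist":0,"fingers":0},
    {"x":40,"y":80,"z":0,"twist":0,"fingers":0},
    {"x":65,"y":120,"z":0,"twist":1,"fingers":0},
    {"x":85,"y":150,"z":0,"twist":2,"fingers":0},
    {"x":100,"y":164,"z":-20,"twist":2,"fingers":0},
    {"x":105,"y":164,"z":-50,"twist":2,"fingers":0},
    {"x":108,"y":164,"z":-62,"twist":2,"fingers":0},
    {"x":108,"y":164,"z":-62,"twist":2,"fingers":0},
  ],
)

```text
time: 17.7
ee_pos: [0.5821, 0.0936, 0.0222]
tcp_rot: [-146.5, 89.2, 116.5]
wrist_force: [-0.5, -0.4, 0.4]
opening: 0.0001
```

jog_arm(
  deltas=[
    {"x":6,"y":-1,"z":0,"twist":0,"fingers":0},
    {"x":11,"y":-1,"z":0,"twist":0,"fingers":0},
    {"x":15,"y":-2,"z":0,"twist":0,"fingers":0},
    {"x":18,"y":-2,"z":0,"twist":0,"fingers":0},
    {"x":21,"y":-3,"z":0,"twist":0,"fingers":0},
    {"x":23,"y":-3,"z":0,"twist":0,"fingers":0},
  ],
)

```text
time: 18.3
ee_pos: [0.6012, 0.091, 0.0235]
tcp_rot: [-126.6, 88.9, 136.4]
wrist_force: [-29.6, 2.0, 20.5]
opening: 0.0001
```

jog_arm(
  deltas=[
    {"x":5,"y":-1,"z":0,"twist":0,"fingers":0},
    {"x":6,"y":-1,"z":0,"twist":0,"fingers":0},
    {"x":6,"y":-1,"z":0,"twist":0,"fingers":0},
  ],
)

```text
time: 18.6
ee_pos: [0.6038, 0.0903, 0.0237]
tcp_rot: [-116.5, 88.6, 146.5]
wrist_force: [-21.1, 2.1, 9.5]
opening: -0.0003
```

```bash
python3 -c "
from h import *
look(13)"
```

```text
18.6 [0.6038 0.0903 0.0237] [  8.  16.  -2.  73.   1. 105.] [-21.1   2.1   9.5]
```

View pics/s13.png

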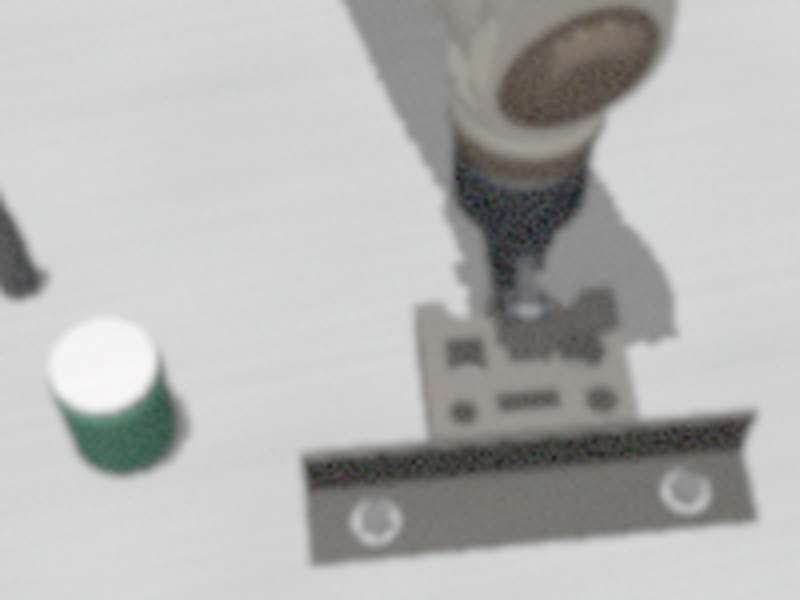

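jog_arm(
  deltas=[
    {"x":4,"y":-1,"z":0,"twist":0,"fingers":0},
    {"x":7,"y":-1,"z":0,"twist":0,"fingers":0},
    {"x":8,"y":-1,"z":0,"twist":0,"fingers":0},
    {"x":8,"y":-1,"z":0,"twist":0,"fingers":0},
  ],
)

```text
time: 19.1
ee_pos: [0.6061, 0.0898, 0.0238]
tcp_rot: [-107.7, 87.9, 155.3]
wrist_force: [-33.5, 3.4, 16.3]
opening: -0.0001
```

jog_arm(
  deltas=[
    {"x":5,"y":-1,"z":0,"twist":0,"fingers":0},
    {"x":6,"y":-1,"z":0,"twist":0,"fingers":0},
    {"x":6,"y":-1,"z":0,"twist":0,"fingers":0},
  ],
)

```text
time: 19.4
ee_pos: [0.606, 0.0898, 0.024]
tcp_rot: [-103.6, 87.2, 159.6]
wrist_force: [-35.0, 6.1, 17.9]
opening: -0.0006
```

jog_arm(
  deltas=[
    {"x":8,"y":-1,"z":0,"twist":0,"fingers":0},
    {"x":9,"y":-1,"z":0,"twist":0,"fingers":0},
  ],
)

```text
time: 19.6
ee_pos: [0.606, 0.0899, 0.0241]
tcp_rot: [-99.6, 86.1, 163.6]
wrist_force: [-55.3, 5.5, 28.8]
opening: 0.0001
```

jog_arm(
  deltas=[
    {"x":-12,"y":1,"z":0,"twist":0,"fingers":0},
    {"x":-30,"y":2,"z":0,"twist":0,"fingers":0},
    {"x":-60,"y":2,"z":40,"twist":0,"fingers":0},
    {"x":-100,"y":2,"z":80,"twist":0,"fingers":0},
    {"x":-150,"y":-5,"z":100,"twist":0,"fingers":0},
    {"x":-200,"y":-10,"z":110,"twist":0,"fingers":0},
  ],
)

```text
time: 20.2
ee_pos: [0.4167, 0.0809, 0.1341]
tcp_rot: [-101.2, 86.3, 162.0]
wrist_force: [0.0, 0.5, 2.2]
opening: 0.0003
```

```bash
python3 -c "
from h import *
look(14)
c=viewer.camera('top');cv2.imwrite('pics/t14b.png',zoom(c['image'],180,140,114,70,7))
c=viewer.camera('scene');cv2.imwrite('pics/s14b.png',zoom(c['image'],215,180,130,75,6))
c=viewer.camera('wrist');cv2.imwrite('pics/w14.png',c['image'][:,:,::-1])
"
```

```text
20.2 [0.4167 0.0809 0.1341] [ 10. -10. -17.  86.   2. 107.] [0.  0.5 2.2]
```

View pics/t14b.png

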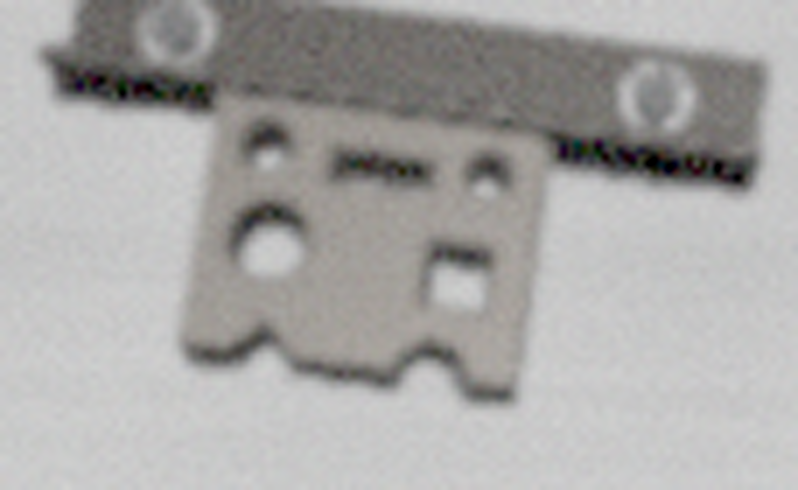

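View pics/s14b.png

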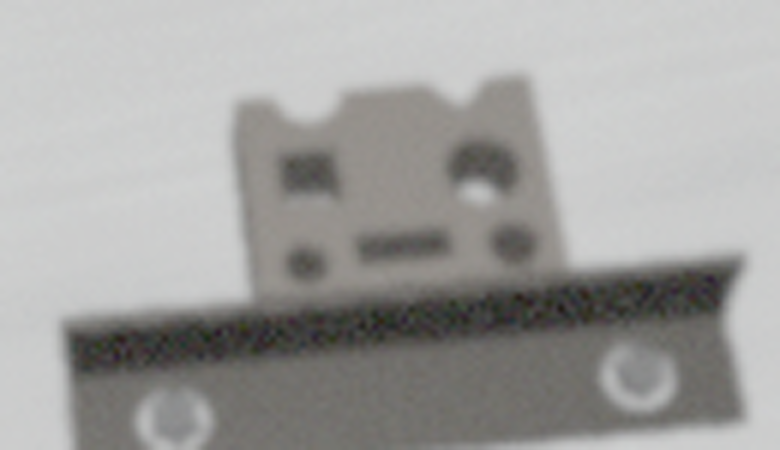

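View pics/w14.png

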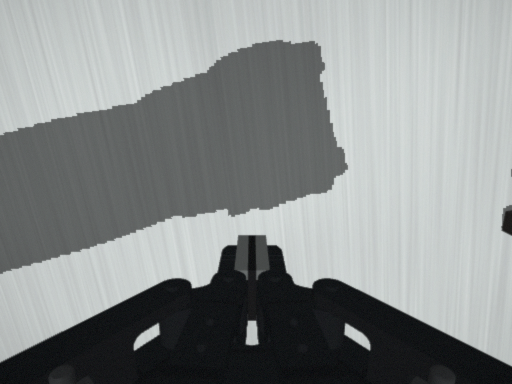

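jog_arm(
  deltas=[
    {"x":40,"y":20,"z":0,"twist":0,"fingers":0},
    {"x":80,"y":40,"z":0,"twist":0,"fingers":0},
    {"x":120,"y":62,"z":-20,"twist":0,"fingers":0},
    {"x":150,"y":62,"z":-50,"twist":0,"fingers":0},
    {"x":165,"y":62,"z":-85,"twist":0,"fingers":0},
    {"x":172,"y":62,"z":-108,"twist":0,"fingers":0},
    {"x":180,"y":62,"z":-108,"twist":0,"fingers":0},
    {"x":188,"y":61,"z":-108,"twist":0,"fingers":0},
    {"x":193,"y":60,"z":-108,"twist":0,"fingers":0},
  ],
)

```text
time: 21.35
ee_pos: [0.6117, 0.1411, 0.0239]
tcp_rot: [-100.5, 86.2, 162.7]
wrist_force: [-10.5, 5.9, -3.9]
opening: 0.0001
```

jog_arm(
  deltas=[
    {"x":5,"y":0,"z":0,"twist":0,"fingers":0},
    {"x":9,"y":-1,"z":0,"twist":0,"fingers":0},
    {"x":10,"y":-1,"z":0,"twist":0,"fingers":0},
  ],
)

```text
time: 21.65
ee_pos: [0.6121, 0.1411, 0.0238]
tcp_rot: [-97.4, 85.0, 165.9]
wrist_force: [-58.2, 5.3, 27.2]
opening: 0.0001
```

jog_arm(
  deltas=[
    {"x":-20,"y":2,"z":0,"twist":0,"fingers":0},
    {"x":-40,"y":-25,"z":0,"twist":0,"fingers":0},
    {"x":-40,"y":-65,"z":2,"twist":0,"fingers":0},
    {"x":-35,"y":-102,"z":2,"twist":0,"fingers":0},
    {"x":-28,"y":-102,"z":2,"twist":0,"fingers":0},
    {"x":-22,"y":-103,"z":2,"twist":0,"fingers":0},
    {"x":-17,"y":-103,"z":2,"twist":0,"fingers":0},
    {"x":-12,"y":-103,"z":2,"twist":0,"fingers":0},
  ],
)

```text
time: 22.45
ee_pos: [0.5995, 0.0388, 0.0256]
tcp_rot: [-96.9, 84.9, 166.5]
wrist_force: [-25.4, -1.5, 14.3]
opening: -0.0001
```

jog_arm(
  deltas=[
    {"x":5,"y":0,"z":0,"twist":0,"fingers":0},
    {"x":7,"y":-1,"z":0,"twist":0,"fingers":0},
    {"x":8,"y":-1,"z":0,"twist":0,"fingers":0},
  ],
)

```text
time: 22.75
ee_pos: [0.5996, 0.0388, 0.0257]
tcp_rot: [-94.7, 83.9, 168.8]
wrist_force: [-49.6, -1.5, 28.2]
opening: -0.0
```

jog_arm(
  deltas=[
    {"x":-10,"y":0,"z":0,"twist":0,"fingers":0},
    {"x":-30,"y":0,"z":0,"twist":0,"fingers":0},
    {"x":-60,"y":0,"z":40,"twist":0,"fingers":0},
    {"x":-100,"y":0,"z":80,"twist":0,"fingers":0},
    {"x":-150,"y":10,"z":110,"twist":0,"fingers":0},
    {"x":-200,"y":20,"z":140,"twist":0,"fingers":0},
    {"x":-200,"y":20,"z":140,"twist":0,"fingers":0},
  ],
)

```text
time: 23.45
ee_pos: [0.3977, 0.0598, 0.1682]
tcp_rot: [-95.2, 84.1, 168.3]
wrist_force: [0.5, -0.2, -0.1]
opening: 0.0001
```

```bash
python3 -c "
from h import *
look(15)
c=viewer.camera('top');cv2.imwrite('pics/t15b.png',zoom(c['image'],180,140,114,70,7))
cv2.imwrite('pics/t15f.png',c['image'][:,:,::-1])
c=viewer.camera('scene');cv2.imwrite('pics/s15b.png',zoom(c['image'],215,180,130,75,6))
"
```

```text
23.45 [0.3977 0.0598 0.1682] [  7. -11. -14.  92.   2. 104.] [ 0.5 -0.2 -0.1]
```

View pics/t15b.png

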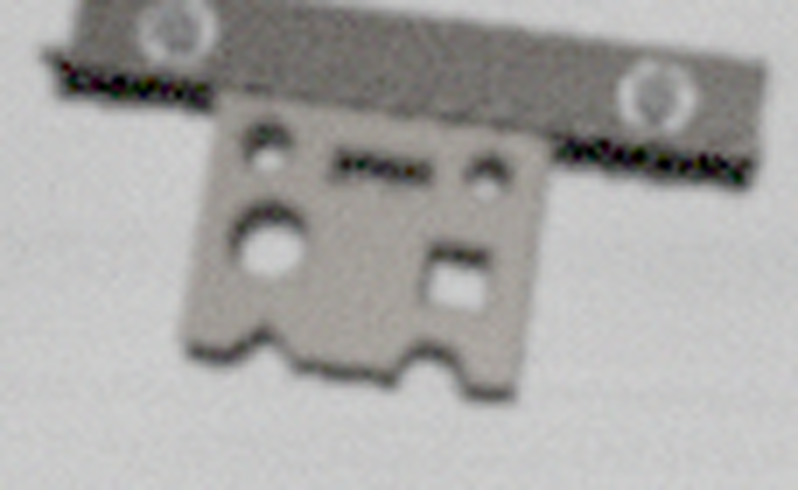

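View pics/s15b.png

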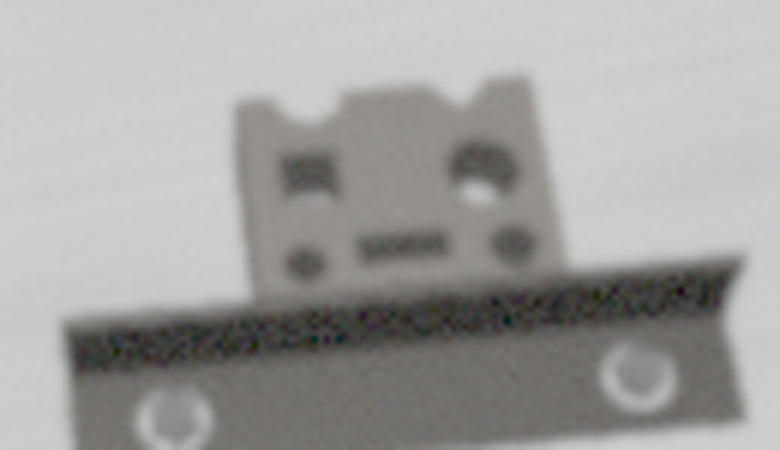

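View pics/t15f.png

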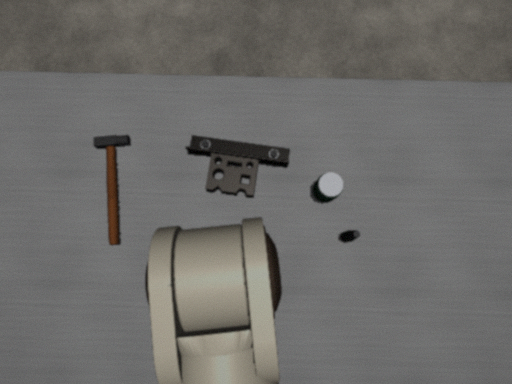

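The block sits flush against the fence with its notched front toward the robot. The hammer, tin and drift are at their starting pixels, and the arm is clear of everything.

```bash
python3 -c "
from h import *
print(ticket.job_done())"
```

```text
the job is handed in; nothing more can be done
None
```

I turned the block about 122° clockwise with closed-finger pushes near its corners, without lifting it. It stayed clear of the fence until it was within about 1° of square. I then pushed it home from the middle of its front and handed the job in at about 23.5 s of the 69 s allowed.

**Seating:** Pressing with 50–58 N at the front middle and then at both front corners gave no further movement beyond 0.4 mm. The two corner contact points give a block angle of 6.97°, against 7.0° measured for the fence. The block should sit about 4 mm off the fence's mid-length, by its position just before the final push, so its whole back lies within the fence.

**Last pictures:** The top and scene views show no gap at the seam. In the top view the hammer, tin and drift are where they started.

**Disagreements:**
- **Cameras:** the two cameras differed by up to about 4 mm in absolute position, so I relied on contact, not the pictures, for the final seating.
- **Tool tilt:** the tool tilted about 6° during the final presses, which did not matter here.
- **Wrist view:** I did not get a close wrist-camera view of the seam.

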